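# Find the stamped hardware crate and push it to the dispatch line

### The job

One of the two wooden crates has a red and white round stamp underneath, on the sloping part of its bottom: tip first the left crate (as the robot sees it), then the right one, towards the robot by pressing down on its front tongue with the fingertips, well up until its bottom can be seen (half-way to standing on its front), hold it there for a moment without sliding it about, and let it down gently with the fingers. Then push the stamped crate from behind, flat on the mat and without picking it up, towards the robot until the middle of its front bottom edge is on the yellow tape. Grasp and lift nothing, leave the other crate in its place and do not disturb the tools and jars.

Things in the scene. Friction and masses are not known exactly. Their poses are not given: they have to be found in the camera images.
- crate_stamped: The stamped one of two outwardly equal crates, left or right: closed slatted wooden crate, 150 x 150 mm, 80 high, 0.28 to 0.44 kg. Origin: on the surface under it, 50 mm behind its front face; z up, x from front to back (front faces the robot, yaw -0.1 to 0.3). Its underside is flat for 95 mm, then slopes up at 45 degrees to the back wall. A red and white round stamp, 64 mm, is on the slope.
- crate_plain: The unstamped crate: closed slatted wooden crate, 150 x 150 mm, 80 high, 0.28 to 0.44 kg. Origin: on the surface under it, 50 mm behind its front face; z up, x from front to back (front faces the robot, yaw -0.1 to 0.3). Its underside is flat for 95 mm, then slopes up at 45 degrees to the back wall. The slope is bare wood.
- crate_stamped_front (a point): The stamped crate: middle of its front bottom edge, 50 mm in front of its origin. The crate tips about this edge, which stays put on the surface; its tongue would meet the surface at about 1 rad; let go, it falls back flat; turns with the crate.
- crate_stamped_tongue (a point): The stamped crate: on top of the tongue (50 mm wide, 12 thick, free below, sticking out 45 mm from the front wall, flush with the lid), on its centre line, 30 mm out from the front wall, 80 mm up: press down here (6 to 14 N) to tip; turns with the crate.
- crate_stamped_back (a point): The stamped crate: middle of its upright back wall (55 to 80 mm up), 68 mm up, 100 mm behind its origin: push here; below it the underside slopes away; turns with the crate.
- crate_plain_front (a point): The unstamped crate: middle of its front bottom edge, 50 mm in front of its origin. The crate tips about this edge, which stays put on the surface; its tongue would meet the surface at about 1 rad; let go, it falls back flat; turns with the crate.
- crate_plain_tongue (a point): The unstamped crate: on top of the tongue (50 mm wide, 12 thick, free below, sticking out 45 mm from the front wall, flush with the lid), on its centre line, 30 mm out from the front wall, 80 mm up: press down here (6 to 14 N) to tip; turns with the crate.
- crate_plain_back (a point): The unstamped crate: middle of its upright back wall (55 to 80 mm up), 68 mm up, 100 mm behind its origin: push here; below it the underside slopes away; turns with the crate.
- tape: The dispatch line: flat yellow tape, 40 mm wide and 740 mm long, stuck on the dark cutting mat on the robot's side of the crates, lying left to right within 0.06 rad. Origin: its middle; x across it, away from the robot; y along it. No height: things slide over it.
- spool: Bystander, not to be disturbed: orange thread spool, 38 mm across, 50 high, standing between the crates. Origin: on its underside.
- slicker: Bystander, not to be disturbed: dark wooden edge slicker (turned peg), 30 mm across, 62 high, standing behind and between the crates. Origin: on its underside.
- dye: Bystander, not to be disturbed: amber jar of dye with a black cap, 44 mm across, 95 high, on the left. Origin: on its underside.
- mallet: Bystander, not to be disturbed: small wooden-headed mallet lying on the right. Origin: on its underside.
- cup: Bystander, not to be disturbed: steel cup, 72 mm across, 85 high, on the right. Origin: on its underside.
- brush: Bystander, not to be disturbed: brush lying on the left. Origin: on its underside.
- punch: Bystander, not to be disturbed: punch pliers with red handles, about 210 mm long, 20 high, lying behind the crates. Origin: on its underside.
Things that resemble listed ones, but are neither listed nor needed, are in the scene too. Leave any pink look-alike of the crate_plain alone.

How it is judged:
By the outcome, as a careful person would: the job done as asked, in the order asked, and still so for the second after the job is handed in, with the robot touching nothing.
It also fails if it takes over 72 s, if anything falls off the work surface, if the arm or the gripper's body presses on something with over 40 N, if the wrist force passes 120 N, or if a joint passes its speed limit or range.

### The arm

A 7-joint arm with a two-finger parallel gripper is mounted at the origin on the work surface. World frame = base frame: x ahead of the robot, y to its left, z up, the work surface at z = 0. Lengths are in m, angles in rad, forces in N, time in s.
With the tool pointing down it reaches from about 0.35 to 0.9 m from the base axis. Payload 7.2 kg.
Tool frame: the origin (TCP) lies midway between the tips of the shut fingers; the grasp point (between the pads) lies 19 mm behind it (manip.pinch_z is the z of the grasp point in the tool frame, in m); z points along the fingers, y is the line along which they close (so a half turn about z gives the same grasp; the last joint's range is limited). The gripper opens to 85 mm and grips with 20 to 120 N. Pads are 22 mm wide; open, the fingers measure 114 mm over their backs; the gripper's body (76 mm by 85 mm) begins 54 mm behind the grasp point. The pads swing forward as they close: fully open they stand 13 mm farther back than shut.
Start: joints at [-0.068, 0.411, -0.013, 1.596, 0.006, 1.134, -0.082], TCP at [0.625, -0, 0.231] pointing down, gripper open.
Joint ranges: [-2.95, 2.95], [-0.29, 1.99], [-1.47, 1.44], [0.14, 2.54], [-1.03, 4.17], [0.13, 1.85], [-2.86, 2.86]. Speed limits (rad/s): [2.39, 2.39, 3.01, 3.01, 3.14, 3.14, 3.14].

### API

Orientations are given as a unit quaternion [x, y, z, w].
In Python, from workcell import manip, snapshot, get_calibration, hand_in gives the robot as it stands.
- The arm moves only by the tool apply_moves, never from a script. Its argument "plan" is a list that holds one entry, the list of rows, each a list of 7 numbers: the shift along the tool's x, y, z in m, then the turn, a rotation vector about the tool's x, y, z in degrees, then the opening in per cent of the stroke, from 0 (shut) to 100 (fully open). A call has exactly 8 rows; each row shifts and turns the commanded pose from where the row before left it, along the tool's axes as they then stand; what a row does not reach is not made up. A row lasts 1/8 s, in which the tool goes at most 62.5 mm and 10.7 degrees, less where a joint would pass 70% of its speed; a pose out of reach is approached as far as the arm can. A call is refused whole if a number of a shift passes 0.0625 or a number of a turn 10.7, either way. A call with a gripper value outside its range is refused whole. The fingers move at their own pace and stop on an object; "force" is the grip in N (left out, the last holds). Time passes only in rows, so rows that do not move let the fingers close, or fill a call up. It gives the time, the measured TCP pose, the force, the opening and the grip force at its end, in the units of the state.
- manip.observe(): the state, without advancing time (a new reading comes with each control period).
- snapshot(name): name is "scene" or "side" or "wrist"; returns the picture (384x512x3 uint8, red, green, blue); there is no depth.
- get_calibration(name): a dict with "K" (3x3 intrinsics, pixels), "eye" and "attitude" of the camera in the world; the wrist camera has in their place "mount" (4x4, takes a point from camera to tool coordinates, whose origin is the TCP and whose axes are the flange's). Camera axes: x right, y down, z forward; pixel columns grow to the right and rows downward; lengths in m; the calibration is good to about 2 mm. A picture is of the moment at which its call begins: read the wrist's pose just before it. get_calibration takes no time and is no camera call.
- hand_in(): hands the job in; it is judged then, once.
The state is a dict: "time": time; "joint_positions": joint angles; "joint_vel": joint speeds; "tau": joint torques, N m; "tool_pos": TCP position; "ee_rot": TCP orientation; "force": force on the tool from outside, world axes, zero at the start; "moment": the same for the moment, N m; "finger_gap": finger opening in m; "grip_force": force on a finger pad.
Only numpy, scipy, OpenCV 4.12 (cv2) and the standard library are available. Lean on these libraries where they do the work, as an engineer would, in place of code of your own. Each camera call takes 0.05 s, during which the arm holds its last target. There are 200 camera calls.

## Working session

There is one attempt and no reset: what is moved stays moved. The work goes in short steps, Python scripts to look and compute and a tool call to move; the robot and the scene stay as the last step left them, time stands still between calls to the robot, and variables do not carry over. Pictures are saved under pics/ and viewed, at most 10 in all, crops included, and the job is handed in when it is done.

Besides the shell and the picture viewer there is one more tool, called after "Call:" as name([rows], argument=value, ...), one row to a line, values as JSON. apply_moves: Moves the arm, as the interface text tells. Its arguments: {"type":"object","properties":{"plan":{"type":"array","items":{"type":"array","items":{"type":"array","items":{"type":"number"}}}},"force":{"type":"number"}},"required":["plan"]}

```bash
mkdir -p pics; ls; cat > h.py <<'E'
import numpy as np, cv2
from workcell import manip, snapshot, get_calibration, hand_in
from scipy.spatial.transform import Rotation as R
def cam(n, st=None):
    c=get_calibration(n); K=np.array(c["K"])
    if n=="wrist":
        s=st or manip.observe(); M=np.array(c["mount"]); r=R.from_quat(s["ee_rot"]).as_matrix()
        return K, np.array(s["tool_pos"])+r@M[:3,3], r@M[:3,:3]
    a=np.array(c["attitude"])
    if a.size==4: a=R.from_quat(a).as_matrix()
    return K,np.array(c["eye"]),a
def onplane(C,uv,z):
    K,e,A=C; d=A@np.linalg.inv(K)@np.array([uv[0],uv[1],1.]); return e+d*(z-e[2])/d[2]
def proj(C,p):
    K,e,A=C; q=K@(A.T@(np.array(p)-e)); return q[:2]/q[2]
def save(n,f):
    im=snapshot(n); cv2.imwrite("pics/"+f,im[:,:,::-1]); return im
E
python3 - <<'E'
from h import *
a=save("scene","scene0.png");b=save("side","side0.png");c=save("wrist","wrist0.png")
for n in("scene","side"): print(get_calibration(n))
print(get_calibration("wrist")); print(manip.observe())
cv2.imwrite("pics/two.png",cv2.resize(np.hstack([a,b]),(800,300))[:,:,::-1])
E
```

```text
pics
{'K': array([[479.09593466,   0.        , 253.93271658],
       [  0.        , 479.09593466, 191.29305353],
       [  0.        ,   0.        ,   1.        ]]), 'eye': array([1.03888692, 0.76851106, 0.99404947]), 'attitude': array([ 0.28885239,  0.87596546, -0.36981834, -0.11172832])}
{'K': array([[433.99444599,   0.        , 252.65714386],
       [  0.        , 433.99444599, 188.60211867],
       [  0.        ,   0.        ,   1.        ]]), 'eye': array([-0.07190144,  0.92987194,  1.15875781]), 'attitude': array([-0.24936118,  0.88829159, -0.37078953,  0.1061705 ])}
{'K': array([[269.83971302,   0.        , 252.48529352],
       [  0.        , 269.83971302, 192.09930246],
       [  0.        ,   0.        ,   1.        ]]), 'mount': array([[-6.49665017e-04, -9.56910788e-01, -2.90381340e-01,
         7.44444909e-02],
       [ 9.99999782e-01, -5.87029962e-04, -3.02807240e-04,
         2.00292650e-04],
       [ 1.19296968e-04, -2.90381473e-01,  9.56910960e-01,
        -1.43358715e-01],
       [ 0.00000000e+00,  0.00000000e+00,  0.00000000e+00,
         1.00000000e+00]])}
{'time': 0.15, 'joint_positions': array([-0.06820234,  0.41176042, -0.01271615,  1.59680468,  0.00558601,
        1.13430909, -0.0821802 ]), 'joint_vel': array([-1.91866207e-03, -2.26287711e-03, -4.26372214e-04, -2.08793228e-03,
       -1.66522517e-03, -1.45800499e-03,  5.59429671e-05]), 'tau': array([ 8.68001844e-04, -6.01035547e+01,  6.82709701e-01, -2.99646127e+01,
        1.39312408e-02,  7.85868731e-03, -1.85852571e-05]), 'tool_pos': array([ 6.24637204e-01, -2.32840320e-05,  2.30637939e-01]), 'ee_rot': array([ 7.07091290e-01,  7.07121997e-01, -4.65488384e-04, -4.14198050e-04]), 'force': array([ 0.17739529,  1.324534  , -0.03012976]), 'moment': array([ 0.00083131,  0.00020277, -0.02008056]), 'grip_force': 0.0, 'finger_gap': 0.08521885782852481}
```

View pics/scene0.png

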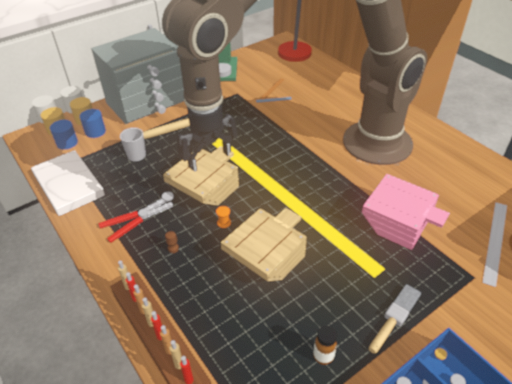

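View pics/side0.png

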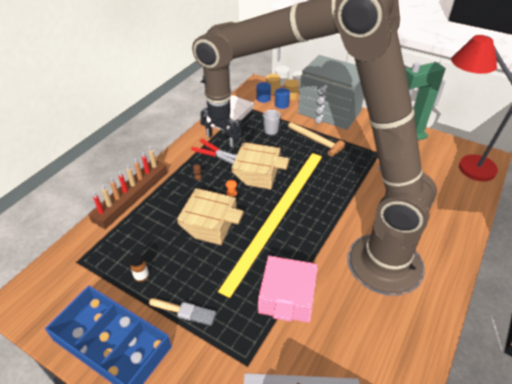

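Scene: left crate at about (265,243), right crate at (203,176) partly behind the fingers; the tongues point to the tape, (289,217) and (222,152). The pink look-alike is at (402,210). Candidates for the crates are those three, and I choose the two wooden ones. Next I'll check a close crop.

```bash
python3 - <<'E'
from h import *
a=cv2.imread("pics/scene0.png")[130:290,155:315];b=cv2.imread("pics/side0.png")[130:250,170:290]
w=cv2.imread("pics/wrist0.png")
cv2.imwrite("pics/crop.png",np.hstack([cv2.resize(a,(400,400),interpolation=2),cv2.resize(b,(400,400),interpolation=2)]))
# tape
for n in("scene","side"):
    im=cv2.imread(f"pics/{n}0.png"); h=cv2.cvtColor(im,cv2.COLOR_BGR2HSV)
    m=cv2.inRange(h,(24,170,150),(34,255,255)); cs=cv2.findContours(m,0,2)[0]; c=max(cs,key=cv2.contourArea)
    P=np.array([onplane(cam(n),p,0)[:2] for p in c[:,0]]).astype(np.float32)
    print(n,cv2.minAreaRect(P))
    m=cv2.inRange(h,(10,60,120),(24,170,255))
    for c in cv2.findContours(m,0,2)[0]:
        if 800<cv2.contourArea(c)<8000: print(cv2.boundingRect(c),cv2.contourArea(c))
E
```

```text
scene ((0.3966141939163208, 0.049286603927612305), (0.04376440495252609, 0.6380360126495361), 3.0017333030700684)
(221, 183, 139, 99) 4188.5
(164, 138, 77, 71) 2755.5
side ((0.36260998249053955, 0.3598601520061493), (0.009059896692633629, 0.0), -98.63475036621094)
(177, 188, 67, 57) 2370.0
(218, 153, 104, 145) 2061.5
(232, 142, 57, 48) 1752.5
(394, 121, 26, 61) 886.5
(230, 73, 147, 83) 3846.5
(380, 35, 29, 84) 1108.0
```

View pics/crop.png

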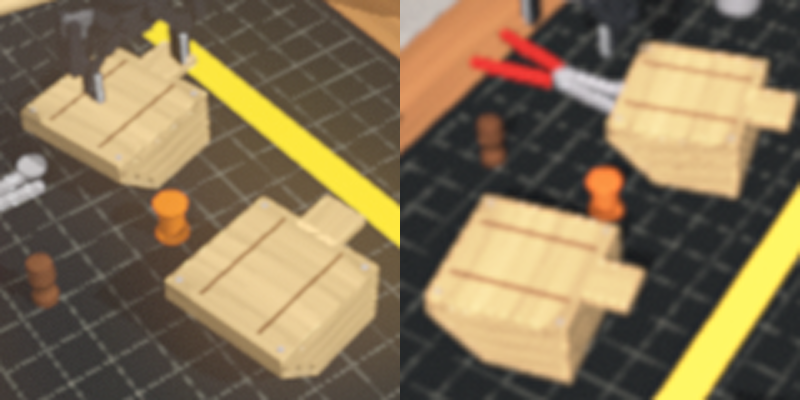

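View pics/wrist0.png

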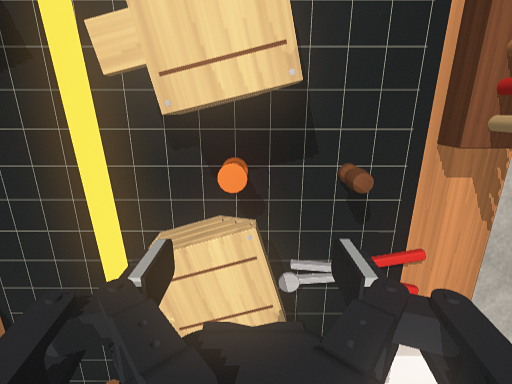

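```bash
python3 - <<'E'
from h import *
S=lambda p:(p[0]/2.5+154.7,p[1]/2.5+129.7)
D=lambda p:((p[0]-400)/3.333+169.65,p[1]/3.333+129.65)
# order: front-right, front-left, back-left, back-right (robot's view)
def rep(n,C,P):
    Q=np.array([onplane(C,p,.08)[:2] for p in P]); print(n,Q.round(3).tolist())
    if len(Q)==4:
        ax=(Q[0]+Q[1]-Q[2]-Q[3])/2; print("  centre",Q.mean(0).round(4),"len",np.linalg.norm(ax).round(3),"wid",np.linalg.norm(Q[0]-Q[1]).round(3),"yaw",np.arctan2(-ax[1],-ax[0]).round(3))
s,d=cam("scene"),cam("side")
rep("L scene",s,[S(p) for p in[(265,197),(380,267),(285,363),(168,282)]])
rep("L side",d,[D(p) for p in[(621,228),(572,328),(427,296),(486,195)]])
rep("R side",d,[D(p) for p in[(768,60),(745,147),(608,122),(643,44)]])
rep("R scene(back-left, back-right,front-left)",s,[S(p) for p in[(128,172),(23,112),(208,95)]])
st=manip.observe(); w=cam("wrist",st)
rep("L wrist front-right,back-right, tongue tip r,l",w,[(163,114),(302,81),(103,76),(85,20)])
rep("R wrist back-left",w,[(254,221)])
for n,C,uv,z in[("spool",w,(233,176),.05),("slicker",w,(362,182),.062)]: print(n,onplane(C,uv,z).round(3))
print("tape wrist",[onplane(w,p,0).round(3) for p in[(38,0),(72,0),(105,280),(128,268)]])
E
```

```text
L scene [[0.529, 0.071], [0.495, 0.216], [0.64, 0.251], [0.674, 0.106]]
  centre [0.5846 0.1611] len 0.149 wid 0.149 yaw 0.237
L side [[0.527, 0.069], [0.494, 0.208], [0.64, 0.248], [0.676, 0.103]]
  centre [0.5843 0.157 ] len 0.153 wid 0.142 yaw 0.245
R side [[0.529, -0.25], [0.478, -0.105], [0.629, -0.062], [0.671, -0.2]]
  centre [ 0.5767 -0.1544] len 0.154 wid 0.154 yaw 0.311
R scene(back-left, back-right,front-left) [[0.625, -0.047], [0.669, -0.2], [0.485, -0.097]]
L wrist front-right,back-right, tongue tip r,l [[0.531, 0.071], [0.675, 0.103], [0.474, 0.107], [0.465, 0.157]]
  centre [0.5361 0.1094] len 0.141 wid 0.147 yaw 2.813
R wrist back-left [[0.626, -0.05]]
spool [ 0.601 -0.003  0.05 ]
slicker [ 0.755 -0.008  0.062]
tape wrist [array([0.369, 0.2  , 0.   ]), array([0.409, 0.2  , 0.   ]), array([ 0.387, -0.187,  0.   ]), array([ 0.427, -0.165,  0.   ])]
```

Both crates have been measured consistently across the three views: left centre (0.585, 0.160) with yaw 0.24, right centre (0.576, -0.147) with yaw about 0.29. The sizes come out at 150 mm. I'll plan the approach to the left tongue at (0.483, 0.135).

```bash
cat >> h.py <<'E'
import json
R0=R.from_quat([.70710678,.70710678,0,0])
def pose(yaw,tilt): return R.from_euler('z',yaw)*R0*R.from_rotvec([-tilt,0,0])
def plan(way,grip=0,cmd=False):
    """way: 8 of (x,y,z,yaw,tilt); starts from measured pose, or from last commanded; prints rows"""
    s=manip.observe(); p=np.array(s["tool_pos"]); r=R.from_quat(s["ee_rot"])
    if cmd: c=json.load(open("cmd.json")); p=np.array(c[0]); r=R.from_quat(c[1])
    rows=[]
    for w in way:
        q=pose(w[3],w[4]); d=r.inv().apply(np.array(w[:3])-p).round(4); t=np.degrees((r.inv()*q).as_rotvec()).round(1)
        rows.append([*d.tolist(),*t.tolist(),grip]); p=p+r.apply(d); r=r*R.from_rotvec(np.radians(t))
    json.dump([p.tolist(),r.as_quat().tolist()],open("cmd.json","w"))
    print(json.dumps(rows)); A=np.abs(np.array(rows)); print("max",A[:,:3].max(),A[:,3:6].max())
def lin(a,b,n=8,hold=0): return [np.array(a)+(np.array(b)-np.array(a))*(i+1)/n for i in range(n)]+[np.array(b)]*hold
def arc(front,yaw,angs,ktilt,dz=0.0):
    u=np.array([np.cos(yaw),np.sin(yaw)]); o=[]
    for t in angs:
        out=.03*np.cos(t)+(.08+dz)*np.sin(t); up=(.08+dz)*np.cos(t)-.03*np.sin(t)
        o.append([front[0]-out*u[0],front[1]-out*u[1],up,yaw,ktilt*t])
    return o
E
python3 - <<'E'
from h import *
plan(lin([.6246,0,.2306,0,0],[.483,.135,.12,.24,0],6,2))
E
```

```text
[[0.0225, -0.0236, 0.0185, -0.1, 0.0, -2.3, 0], [0.0235, -0.0227, 0.0184, 0.0, 0.0, -2.3, 0], [0.0243, -0.0217, 0.0184, 0.0, 0.0, -2.3, 0], [0.0252, -0.0208, 0.0185, 0.0, 0.0, -2.3, 0], [0.0259, -0.0197, 0.0184, 0.0, 0.0, -2.3, 0], [0.0268, -0.0186, 0.0184, 0.0, 0.0, -2.2, 0], [-0.0, -0.0, 0.0, 0.0, 0.0, -0.0, 0], [-0.0, -0.0, 0.0, 0.0, 0.0, -0.0, 0]]
max 0.0268 2.3
```

Call:
apply_moves([
  [[0.0225,-0.0236,0.0185,-0.1,0,-2.3,0],[0.0235,-0.0227,0.0184,0,0,-2.3,0],[0.0243,-0.0217,0.0184,0,0,-2.3,0],[0.0252,-0.0208,0.0185,0,0,-2.3,0],[0.0259,-0.0197,0.0184,0,0,-2.3,0],[0.0268,-0.0186,0.0184,0,0,-2.2,0],[0,0,0,0,0,0,0],[0,0,0,0,0,0,0]],
])

```text
time: 1.15
tool_pos: [0.4841, 0.1347, 0.1207]
ee_rot: [0.618, 0.786, 0.001, 0.001]
force: [-0.4, 0.1, 0.5]
finger_gap: -0.0004
grip_force: 0.0
```

```bash
python3 - <<'E'
from h import *
save("wrist","w1.png")
s=manip.observe(); print(s["tool_pos"],s["finger_gap"],s["force"],s["joint_positions"].round(2))
plan(lin([*s["tool_pos"],.24,0],[.483,.135,.084,.24,0],6,2))
plan([[0.483,.135,.0835-.0005*i,.24,0] for i in range(1)]+arc((.512,.142),.24,[0.02,.05,.08,.12,.16,.2,.24],.4),cmd=True)
E
```

```text
[0.48454355 0.13443032 0.12095243] 0.00038477586925605317 [ 0.45765919 -0.74440352  0.54681365] [-0.26  0.34 -0.13  2.    0.06  0.8  -0.19]
[[0.0002, -0.0002, 0.0062, 0.2, 0.0, -0.1, 0], [0.0001, -0.0003, 0.0061, -0.0, 0.0, -0.0, 0], [0.0002, -0.0002, 0.0062, -0.0, 0.0, -0.0, 0], [0.0001, -0.0002, 0.0061, -0.0, 0.0, -0.0, 0], [0.0002, -0.0002, 0.0062, -0.0, 0.0, -0.0, 0], [0.0001, -0.0003, 0.0062, -0.0, 0.0, -0.0, 0], [0.0, 0.0, -0.0, -0.0, 0.0, -0.0, 0], [0.0, 0.0, -0.0, -0.0, 0.0, -0.0, 0]]
max 0.0062 0.2
[[0.0, 0.0, 0.0005, -0.0, 0.0, -0.0, 0], [-0.0, -0.0017, 0.0041, -0.5, 0.0, -0.0, 0], [-0.0, -0.0024, 0.0009, -0.7, 0.0, -0.0, 0], [-0.0, -0.0024, 0.001, -0.7, 0.0, -0.0, 0], [-0.0, -0.0031, 0.0015, -0.9, 0.0, -0.0, 0], [-0.0, -0.003, 0.0014, -0.9, 0.0, -0.0, 0], [-0.0, -0.0031, 0.0016, -0.9, 0.0, -0.0, 0], [-0.0, -0.003, 0.0016, -0.9, 0.0, -0.0, 0]]
max 0.0041 0.9
```

View pics/w1.png

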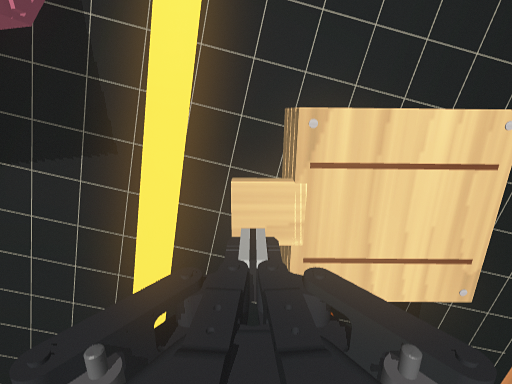

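The wrist view shows the tongue as pixels (232..300, 178..245) and the shut fingertips at about (253,232). I'll check the tongue position with a ray cast.

```bash
python3 - <<'E'
from h import *
w=cam("wrist"); 
print([onplane(w,p,.08)[:2].round(4).tolist() for p in[(232,179),(234,236),(297,179)]])
g=[onplane(w,p,.08)[:2] for p in[(302,108),(509,108),(472,301)]]; print(np.array(g).round(4).tolist())
print(proj(w,manip.observe()["tool_pos"]), proj(w,(.483,.135,.08)))
E
```

```text
[[0.4643, 0.1584], [0.4752, 0.1157], [0.5087, 0.1691]]
[[0.4985, 0.2157], [0.63, 0.2475], [0.6764, 0.1041]]
[252.06785139 242.3259873 ] [250.13824302 214.97729608]
```

Call:
apply_moves([
  [[0.0002,-0.0002,0.0062,0.2,0,-0.1,0],[0.0001,-0.0003,0.0061,0,0,0,0],[0.0002,-0.0002,0.0062,0,0,0,0],[0.0001,-0.0002,0.0061,0,0,0,0],[0.0002,-0.0002,0.0062,0,0,0,0],[0.0001,-0.0003,0.0062,0,0,0,0],[0,0,0,0,0,0,0],[0,0,0,0,0,0,0]],
])

```text
time: 2.2
tool_pos: [0.482, 0.1356, 0.0836]
ee_rot: [0.617, 0.787, -0.001, -0.0]
force: [0.0, 0.1, 0.5]
finger_gap: 0.0001
grip_force: 0.0
```

```bash
python3 - <<'E'
from h import *
s=manip.observe(); print(s["tool_pos"],s["force"])
plan(arc((.512,.142),.24,[0.0,.03,.06,.1,.15,.2,.25,.3],.3))
plan(arc((.512,.142),.24,[.36,.42,.48,.54,.6,.66,.72,.78],.3),cmd=True)
E
```

```text
[0.48201259 0.13557627 0.08358966] [0.03067402 0.13006746 0.53549777]
[[-0.0009, 0.0007, 0.0036, -0.1, 0.0, 0.0, 0], [0.0, -0.0024, 0.0009, -0.5, 0.0, 0.0, 0], [0.0, -0.0024, 0.001, -0.5, 0.0, 0.0, 0], [0.0, -0.0031, 0.0014, -0.7, 0.0, 0.0, 0], [0.0, -0.0039, 0.0019, -0.9, 0.0, 0.1, 0], [0.0, -0.0037, 0.002, -0.8, 0.0, -0.0, 0], [0.0, -0.0037, 0.0021, -0.9, 0.0, -0.0, 0], [0.0, -0.0036, 0.0023, -0.8, 0.0, -0.0, 0]]
max 0.0039 0.9
[[0.0, -0.0043, 0.0029, -1.1, 0.0, -0.0, 0], [0.0, -0.0041, 0.003, -1.0, 0.0, -0.0, 0], [0.0, -0.004, 0.0033, -1.0, 0.0, -0.0, 0], [0.0, -0.0038, 0.0034, -1.1, 0.0, -0.0, 0], [0.0, -0.0037, 0.0035, -1.0, 0.0, -0.0, 0], [0.0, -0.0035, 0.0037, -1.0, 0.0, -0.0, 0], [0.0, -0.0034, 0.0039, -1.1, 0.0, -0.0, 0], [0.0, -0.0032, 0.004, -1.0, 0.0, -0.0, 0]]
max 0.0043 1.1
```

Call:
apply_moves([
  [[-0.0009,0.0007,0.0036,-0.1,0,0,0],[0,-0.0024,0.0009,-0.5,0,0,0],[0,-0.0024,0.001,-0.5,0,0,0],[0,-0.0031,0.0014,-0.7,0,0,0],[0,-0.0039,0.0019,-0.9,0,0,0],[0,-0.0037,0.002,-0.8,0,0,0],[0,-0.0037,0.0021,-0.9,0,0,0],[0,-0.0036,0.0023,-0.8,0,0,0]],
])

```text
time: 3.2
tool_pos: [0.4603, 0.1296, 0.0677]
ee_rot: [0.616, 0.786, 0.035, 0.028]
force: [-2.8, -0.3, 8.6]
finger_gap: -0.0001
grip_force: 4.7
```

```bash
python3 - <<'E'
from h import *
a=save("side","s2.png"); b=save("scene","c2.png")
s=manip.observe(); print(s["tool_pos"],s["force"],s["joint_positions"].round(2)); print(arc((.512,.142),.24,[.3],.3))
cv2.imwrite("pics/v2.png",np.hstack([cv2.resize(b[160:300,200:340],(400,400)),cv2.resize(a[150:270,150:270],(400,400))])[:,:,::-1])
E
```

```text
[0.45966439 0.12940619 0.0673012 ] [-1.8590882   0.27898662  7.08396018] [-0.29  0.35 -0.12  2.17  0.11  0.54 -0.24]
[[np.float64(0.46119736175521225), np.float64(0.12956774587953976), np.float64(0.0675613129302083), 0.24, 0.09]]
```

View pics/v2.png

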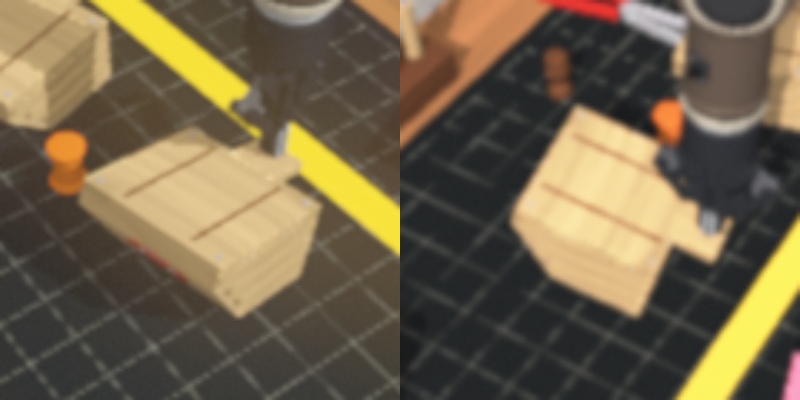

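The crate is tipping cleanly about its front edge at about 8 N, and red is starting to show on the slope at crop (155,258). Joint 6 is falling towards its limit, so I'll keep the tool tilt constant from here.

```bash
python3 - <<'E'
from h import *
c=[[.4612,.1296,.0676],pose(.24,.09).as_quat().tolist()]; json.dump(c,open("cmd.json","w"))
W=arc((.512,.142),.24,[.35,.4,.45,.5,.55,.6,.65,.7],0); 
for w in W: w[4]=.09
plan(W,cmd=True)
E
```

```text
[[-0.0, -0.0036, 0.0024, 0.0, 0.0, 0.0, 0], [-0.0, -0.0034, 0.0026, 0.0, 0.0, 0.0, 0], [-0.0, -0.0033, 0.0027, 0.0, 0.0, 0.0, 0], [-0.0, -0.0031, 0.0029, 0.0, 0.0, 0.0, 0], [-0.0, -0.003, 0.0031, 0.0, 0.0, 0.0, 0], [-0.0, -0.0028, 0.0032, 0.0, 0.0, 0.0, 0], [-0.0, -0.0027, 0.0033, 0.0, 0.0, 0.0, 0], [-0.0, -0.0025, 0.0034, 0.0, 0.0, 0.0, 0]]
max 0.0036 0.0
```

Call:
apply_moves([
  [[0,-0.0036,0.0024,0,0,0,0],[0,-0.0034,0.0026,0,0,0,0],[0,-0.0033,0.0027,0,0,0,0],[0,-0.0031,0.0029,0,0,0,0],[0,-0.003,0.0031,0,0,0,0],[0,-0.0028,0.0032,0,0,0,0],[0,-0.0027,0.0033,0,0,0,0],[0,-0.0025,0.0034,0,0,0,0]],
])

```text
time: 4.3
tool_pos: [0.4374, 0.1236, 0.0411]
ee_rot: [0.616, 0.786, 0.033, 0.027]
force: [-4.6, -0.2, 3.7]
finger_gap: 0.0003
grip_force: 3.1
```

```bash
python3 - <<'E'
from h import *
a=save("side","s3.png"); b=save("scene","c3.png")
s=manip.observe(); print(s["tool_pos"],s["force"],s["joint_positions"].round(2)); print(arc((.512,.142),.24,[.7],.3))
cv2.imwrite("pics/v3.png",np.hstack([cv2.resize(b[160:300,200:340],(400,400)),cv2.resize(a[150:270,150:270],(400,400))])[:,:,::-1])
E
```

```text
[0.43768253 0.12363252 0.04104399] [-5.23739179 -0.09643001  4.75282559] [-0.3   0.38 -0.11  2.24  0.13  0.45 -0.27]
[[np.float64(0.4396521438668253), np.float64(0.12429527119862899), np.float64(0.04186084436562835), 0.24, 0.21]]
```

View pics/v3.png

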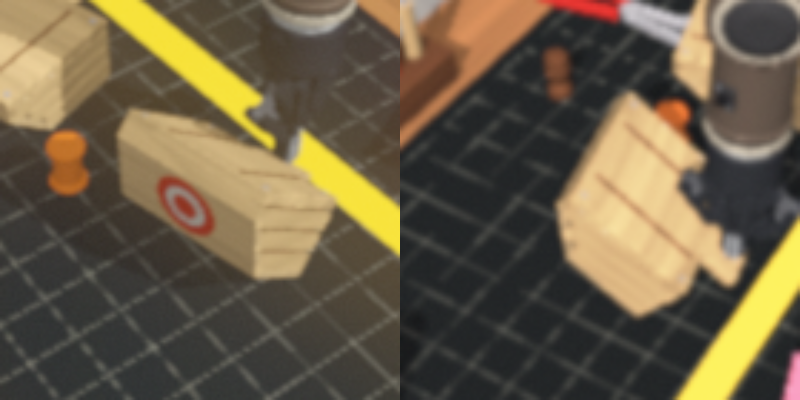

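The red and white ring is clear at crop (185,205), so the left crate is the stamped one. I'll check the tip angle from the lid's back corners in the side view.

```bash
python3 - <<'E'
from h import *
d=cam("side"); sc=400/120
f=np.array([.512,.142,0]);u=np.array([np.cos(.24),np.sin(.24),0]);v=np.array([-u[1],u[0],0]);z=np.array([0,0,1])
for t in(.6,.7,.75,.8,.85):
    o=[]
    for x,y,h in((.15,.075,.08),(.15,-.075,.08),(0,.075,.08),(0,.075,0)):
        p=f+v*y+u*(x*np.cos(t)-h*np.sin(t))+z*(x*np.sin(t)+h*np.cos(t)); q=proj(d,p); o.append(((q[0]-150)*sc+400,(q[1]-150)*sc))
    print(t,np.array(o).round().tolist())
W=arc((.512,.142),.24,[.73,.76]+[.76]*6,0)
for w in W: w[4]=.09
plan(W,cmd=True)
W=arc((.512,.142),.24,np.linspace(.76,0,25)[1:],0)
for i,w in enumerate(W): w[4]=.09*(1-max(0,i-15)/8)
for k in range(3): plan(W[8*k:8*k+8],cmd=True)
E
```

```text
0.6 [[551.0, 197.0], [609.0, 94.0], [677.0, 285.0], [637.0, 316.0]]
0.7 [[565.0, 196.0], [623.0, 92.0], [684.0, 290.0], [637.0, 316.0]]
0.75 [[573.0, 196.0], [630.0, 91.0], [687.0, 292.0], [637.0, 316.0]]
0.8 [[581.0, 196.0], [637.0, 91.0], [690.0, 295.0], [637.0, 316.0]]
0.85 [[589.0, 196.0], [645.0, 91.0], [692.0, 297.0], [637.0, 316.0]]
[[-0.0, -0.0014, 0.0022, 0.0, 0.0, 0.0, 0], [-0.0, -0.0014, 0.0022, 0.0, 0.0, 0.0, 0], [-0.0, 0.0, -0.0, 0.0, 0.0, 0.0, 0], [-0.0, 0.0, -0.0, 0.0, 0.0, 0.0, 0], [-0.0, 0.0, -0.0, 0.0, 0.0, 0.0, 0], [-0.0, 0.0, -0.0, 0.0, 0.0, 0.0, 0], [-0.0, 0.0, -0.0, 0.0, 0.0, 0.0, 0], [-0.0, 0.0, -0.0, 0.0, 0.0, 0.0, 0]]
max 0.0022 0.0
[[-0.0, 0.0014, -0.0023, 0.0, 0.0, 0.0, 0], [-0.0, 0.0015, -0.0023, 0.0, 0.0, 0.0, 0], [-0.0, 0.0016, -0.0022, 0.0, 0.0, 0.0, 0], [-0.0, 0.0017, -0.0021, 0.0, 0.0, 0.0, 0], [-0.0, 0.0017, -0.0021, 0.0, 0.0, 0.0, 0], [-0.0, 0.0018, -0.0021, 0.0, 0.0, 0.0, 0], [-0.0, 0.0018, -0.002, 0.0, 0.0, 0.0, 0], [-0.0, 0.0019, -0.0019, 0.0, 0.0, 0.0, 0]]
max 0.0023 0.0
[[-0.0, 0.002, -0.0019, 0.0, 0.0, 0.0, 0], [-0.0, 0.002, -0.0018, 0.0, 0.0, 0.0, 0], [-0.0, 0.0021, -0.0017, 0.0, 0.0, 0.0, 0], [-0.0, 0.0021, -0.0017, 0.0, 0.0, 0.0, 0], [-0.0, 0.0022, -0.0016, 0.0, 0.0, 0.0, 0], [-0.0, 0.0022, -0.0015, 0.0, 0.0, 0.0, 0], [-0.0, 0.0023, -0.0014, 0.0, 0.0, 0.0, 0], [-0.0, 0.0023, -0.0014, 0.0, 0.0, 0.0, 0]]
max 0.0023 0.0
[[-0.0, 0.0024, -0.0013, 0.6, 0.0, -0.0, 0], [-0.0, 0.0024, -0.0013, 0.7, 0.0, -0.0, 0], [-0.0, 0.0024, -0.0012, 0.6, 0.0, -0.0, 0], [-0.0, 0.0024, -0.0012, 0.7, 0.0, 0.0, 0], [-0.0, 0.0025, -0.0011, 0.6, 0.0, 0.0, 0], [-0.0, 0.0025, -0.0011, 0.7, 0.0, -0.0, 0], [-0.0, 0.0025, -0.001, 0.6, 0.0, -0.0, 0], [-0.0, 0.0025, -0.0009, 0.7, 0.0, -0.0, 0]]
max 0.0025 0.7
```

The crate is at about 0.73 rad and its front corner matches at (637,316), so it has not slid. I'll press slightly more, hold, then lower it in reverse.

Call:
apply_moves([
  [[0,-0.0014,0.0022,0,0,0,0],[0,-0.0014,0.0022,0,0,0,0],[0,0,0,0,0,0,0],[0,0,0,0,0,0,0],[0,0,0,0,0,0,0],[0,0,0,0,0,0,0],[0,0,0,0,0,0,0],[0,0,0,0,0,0,0]],
])

```text
time: 5.4
tool_pos: [0.4373, 0.1236, 0.0372]
ee_rot: [0.616, 0.786, 0.035, 0.028]
force: [-4.6, -1.6, 3.6]
finger_gap: -0.0002
grip_force: 2.8
```

Call:
apply_moves([
  [[0,0,0,0,0,0,0],[0,0,0,0,0,0,0],[0,0,0,0,0,0,0],[0,0,0,0,0,0,0],[0,0.0014,-0.0023,0,0,0,0],[0,0.0015,-0.0023,0,0,0,0],[0,0.0016,-0.0022,0,0,0,0],[0,0.0017,-0.0021,0,0,0,0]],
])

```text
time: 6.4
tool_pos: [0.4429, 0.1251, 0.0469]
ee_rot: [0.616, 0.786, 0.035, 0.028]
force: [-1.8, -2.5, 3.5]
finger_gap: -0.0
grip_force: 2.4
```

Call:
apply_moves([
  [[0,0.0017,-0.0021,0,0,0,0],[0,0.0018,-0.0021,0,0,0,0],[0,0.0018,-0.002,0,0,0,0],[0,0.0019,-0.0019,0,0,0,0],[0,0.002,-0.0019,0,0,0,0],[0,0.002,-0.0018,0,0,0,0],[0,0.0021,-0.0017,0,0,0,0],[0,0.0021,-0.0017,0,0,0,0]],
])

```text
time: 7.4
tool_pos: [0.4564, 0.1286, 0.0633]
ee_rot: [0.616, 0.786, 0.035, 0.028]
force: [0.7, 0.1, 2.5]
finger_gap: -0.0
grip_force: 1.2
```

Call:
apply_moves([
  [[0,0.0022,-0.0016,0,0,0,0],[0,0.0022,-0.0015,0,0,0,0],[0,0.0023,-0.0014,0,0,0,0],[0,0.0023,-0.0014,0,0,0,0],[0,0.0024,-0.0013,0.6,0,0,0],[0,0.0024,-0.0013,0.7,0,0,0],[0,0.0024,-0.0012,0.6,0,0,0],[0,0.0024,-0.0012,0.7,0,0,0]],
])

```text
time: 8.4
tool_pos: [0.4735, 0.1325, 0.0756]
ee_rot: [0.617, 0.787, 0.017, 0.013]
force: [1.4, -0.1, 4.5]
finger_gap: 0.0
grip_force: 1.7
```

```bash
python3 - <<'E'
from h import *
s=manip.observe(); print(s["tool_pos"],s["force"]); print(arc((.512,.142),.24,[.127],0))
E
```

```text
[0.47347756 0.13250536 0.07557484] [ 1.37155297 -0.14065519  4.47078612]
[[np.float64(0.473252259468727), np.float64(0.13251778069955122), np.float64(0.0755559403413083), 0.24, 0.0]]
```

Call:
apply_moves([
  [[0,0.0025,-0.0011,0.6,0,0,0],[0,0.0025,-0.0011,0.7,0,0,0],[0,0.0025,-0.001,0.6,0,0,0],[0,0.0025,-0.001,0.7,0,0,0],[0,0.0005,-0.001,0,0,0,0],[0,0,-0.001,0,0,0,0],[0,0,-0.01,0,0,0,0],[0,0,-0.03,0,0,0,0]],
])

```text
time: 9.4
tool_pos: [0.4819, 0.1346, 0.1215]
ee_rot: [0.617, 0.787, -0.002, -0.001]
force: [0.7, 0.2, 0.0]
finger_gap: -0.0
grip_force: 0.0
```

```bash
python3 - <<'E'
from h import *
s=manip.observe(); p=s["tool_pos"]; print(p,s["force"])
e=[.475,-.177,.13,.29,0]
plan(lin([*p,.24,0],e,8))
E
```

```text
[0.48191519 0.13457989 0.12148295] [7.08644419e-01 2.47427911e-01 2.14851502e-04]
[[-0.0376, -0.0101, -0.001, -0.3, 0.0, -0.3, 0], [-0.0376, -0.0104, -0.001, -0.0, 0.0, -0.4, 0], [-0.0375, -0.0106, -0.0011, -0.0, 0.0, -0.3, 0], [-0.0374, -0.0108, -0.001, -0.0, 0.0, -0.4, 0], [-0.0374, -0.011, -0.001, -0.0, 0.0, -0.3, 0], [-0.0373, -0.0113, -0.0011, -0.0, 0.0, -0.4, 0], [-0.0372, -0.0115, -0.001, -0.0, 0.0, -0.3, 0], [-0.0371, -0.0117, -0.0011, -0.0, 0.0, -0.4, 0]]
max 0.0376 0.4
```

Call:
apply_moves([
  [[-0.0376,-0.0101,-0.001,-0.3,0,-0.3,0],[-0.0376,-0.0104,-0.001,0,0,-0.4,0],[-0.0375,-0.0106,-0.0011,0,0,-0.3,0],[-0.0374,-0.0108,-0.001,0,0,-0.4,0],[-0.0374,-0.011,-0.001,0,0,-0.3,0],[-0.0373,-0.0113,-0.0011,0,0,-0.4,0],[-0.0372,-0.0115,-0.001,0,0,-0.3,0],[-0.0371,-0.0117,-0.0011,0,0,-0.4,0]],
])

```text
time: 10.4
tool_pos: [0.476, -0.1777, 0.1307]
ee_rot: [0.597, 0.802, 0.001, 0.001]
force: [0.2, 0.2, 0.3]
finger_gap: 0.0002
grip_force: 0.0
```

```bash
python3 - <<'E'
from h import *
st=manip.observe(); w=cam("wrist",st); im=save("wrist","w4.png"); b=save("scene","c4.png"); a=save("side","s4.png"); print(st["tool_pos"])
f=np.array([.504,-.168,.08]);u=np.array([np.cos(.29),np.sin(.29),0]);v=np.array([-u[1],u[0],0])
pr=lambda o:proj(w,f+u*o[0]+v*o[1]).round().astype(int)
big=im.copy()
for o in((0,.075),(0,-.075),(.15,.075),(-.045,.025),(-.045,-.025),(-.03,0)): print(o,pr(o)); cv2.circle(big,tuple(int(i) for i in pr(o)),2,(0,0,255),-1)
cv2.imwrite("pics/v4.png",np.hstack([cv2.resize(big,(533,400)),cv2.resize(b[160:320,205:312],(267,400))])[:,:,::-1])
E
```

```text
[ 0.47599112 -0.1776909   0.13071114]
(0, 0.075) [295 107]
(0, -0.075) [287 293]
(0.15, 0.075) [513 107]
(-0.045, 0.025) [231 178]
(-0.045, -0.025) [233 239]
(-0.03, 0) [251 210]
```

View pics/v4.png

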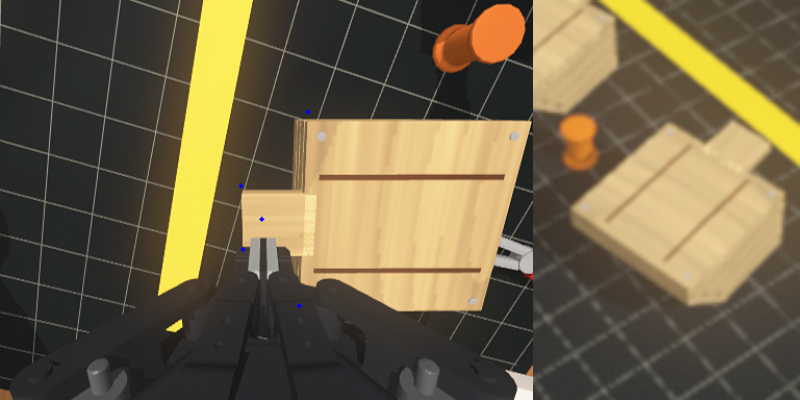

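The right crate's edges run level in the image, so yaw 0.29 is right. It lies about 5 mm further right than estimated (tongue top edge at row 183 against 178), so the front edge is at (0.5055, -0.173). I'll check the plan against joint 6.

```bash
python3 - <<'E'
from h import *
s=manip.observe(); p=s["tool_pos"]; print(s["joint_positions"].round(2))
F=(.5055,-.173); t=arc(F,.29,[0],0)[0]; print(t)
plan(lin([*p,.29,0],[t[0],t[1],.084,.29,0],7,1))
W=arc(F,.29,[0,.03,.06,.1,.15,.2,.25,.3]+list(np.linspace(.35,.74,8)),0)
for i,w in enumerate(W): w[4]=.09*min(1,i/8)
plan(W[:8],cmd=True); plan(W[8:],cmd=True)
E
```

```text
[ 0.28  0.33 -0.02  1.99  0.01  0.82  0.54]
[np.float64(0.47675268373461904), np.float64(-0.18157856675314504), np.float64(0.08), 0.29, 0]
[[-0.0004, -0.0, 0.0067, 0.2, 0.1, -0.2, 0], [-0.0005, 0.0, 0.0066, -0.0, -0.0, -0.0, 0], [-0.0004, 0.0, 0.0067, -0.0, -0.0, -0.0, 0], [-0.0005, 0.0, 0.0066, -0.0, -0.0, -0.0, 0], [-0.0004, 0.0, 0.0067, -0.0, -0.0, -0.0, 0], [-0.0004, 0.0001, 0.0066, -0.0, -0.0, -0.0, 0], [-0.0005, -0.0, 0.0067, -0.0, -0.0, -0.0, 0], [0.0, -0.0, -0.0, -0.0, -0.0, -0.0, 0]]
max 0.0067 0.2
[[0.0, -0.0, 0.004, -0.0, -0.0, -0.0, 0], [0.0, -0.0024, 0.0009, -0.6, -0.0, -0.0, 0], [0.0, -0.0024, 0.001, -0.7, -0.0, -0.0, 0], [0.0, -0.0031, 0.0014, -0.6, -0.0, -0.0, 0], [-0.0, -0.0039, 0.0018, -0.7, -0.0, -0.0, 0], [-0.0, -0.0037, 0.002, -0.6, -0.0, -0.0, 0], [-0.0, -0.0037, 0.0022, -0.7, -0.0, -0.0, 0], [-0.0, -0.0036, 0.0023, -0.6, -0.0, -0.1, 0]]
max 0.004 0.7
[[-0.0, -0.0035, 0.0024, -0.7, -0.0, 0.0, 0], [-0.0, -0.0038, 0.0029, 0.0, -0.0, 0.0, 0], [-0.0, -0.0037, 0.003, 0.0, -0.0, 0.0, 0], [-0.0, -0.0034, 0.0033, 0.0, -0.0, 0.0, 0], [-0.0, -0.0033, 0.0035, 0.0, -0.0, 0.0, 0], [-0.0, -0.0031, 0.0036, 0.0, -0.0, 0.0, 0], [-0.0, -0.0028, 0.0038, 0.0, -0.0, 0.0, 0], [-0.0, -0.0027, 0.004, 0.0, -0.0, 0.0, 0]]
max 0.004 0.7
```

Call:
apply_moves([
  [[-0.0004,0,0.0067,0.2,0.1,-0.2,0],[-0.0005,0,0.0066,0,0,0,0],[-0.0004,0,0.0067,0,0,0,0],[-0.0005,0,0.0066,0,0,0,0],[-0.0004,0,0.0067,0,0,0,0],[-0.0004,0,0.0066,0,0,0,0],[-0.0005,0,0.0067,0,0,0,0],[0,0,0,0,0,0,0]],
])

```text
time: 11.55
tool_pos: [0.4769, -0.1795, 0.0829]
ee_rot: [0.596, 0.803, 0.0, -0.001]
force: [-0.0, 0.2, -0.6]
finger_gap: 0.0002
grip_force: 0.0
```

Call:
apply_moves([
  [[0,0,0.004,0,0,0,0],[0,-0.0024,0.0009,-0.6,0,0,0],[0,-0.0024,0.001,-0.7,0,0,0],[0,-0.0031,0.0014,-0.6,0,0,0],[0,-0.0039,0.0018,-0.7,0,0,0],[0,-0.0037,0.002,-0.6,0,0,0],[0,-0.0037,0.0022,-0.7,0,0,0],[0,-0.0036,0.0023,-0.6,0,0,0]],
])

```text
time: 12.55
tool_pos: [0.4556, -0.1863, 0.0683]
ee_rot: [0.596, 0.802, 0.032, 0.023]
force: [-6.7, 1.1, 15.9]
finger_gap: 0.0001
grip_force: 9.0
```

Call:
apply_moves([
  [[0,-0.0035,0.0024,-0.7,0,0,0],[0,-0.0038,0.0029,0,0,0,0],[0,-0.0037,0.003,0,0,0,0],[0,-0.0034,0.0033,0,0,0,0],[0,-0.0033,0.0035,0,0,0,0],[0,-0.0031,0.0036,0,0,0,0],[0,-0.0028,0.0038,0,0,0,0],[0,-0.0027,0.004,0,0,0,0]],
])

```text
time: 13.55
tool_pos: [0.4315, -0.1934, 0.0383]
ee_rot: [0.596, 0.802, 0.036, 0.026]
force: [-5.6, -1.8, 5.2]
finger_gap: 0.0002
grip_force: 3.8
```

```bash
python3 - <<'E'
from h import *
a=save("side","s5.png"); b=save("scene","c5.png")
s=manip.observe(); print(s["tool_pos"],s["force"],s["joint_positions"].round(2)); F=(.5055,-.173); print(arc(F,.29,[.74],.3))
cv2.imwrite("pics/v5.png",np.hstack([cv2.resize(b[120:240,150:270],(400,400)),cv2.resize(a[110:230,200:320],(400,400))])[:,:,::-1])
d=cam("side"); sc=400/120
f=np.array([*F,0]);u=np.array([np.cos(.29),np.sin(.29),0]);v=np.array([-u[1],u[0],0]);z=np.array([0,0,1])
for t in(.65,.7,.75,.8,.85):
    o=[]
    for x,y,h in((.15,.075,.08),(.15,-.075,.08),(0,.075,.08),(0,.075,0)):
        p=f+v*y+u*(x*np.cos(t)-h*np.sin(t))+z*(x*np.sin(t)+h*np.cos(t)); q=proj(d,p); o.append(((q[0]-200)*sc+400,(q[1]-110)*sc))
    print(t,np.array(o).round().tolist())
E
```

```text
[ 0.43133968 -0.19340994  0.03798516] [-4.9910349  -1.56227446  5.63677832] [ 0.42  0.41 -0.07  2.18 -0.06  0.48  0.7 ]
[[np.float64(0.43258042985816714), np.float64(-0.19476013212146945), np.float64(0.03884884734952269), 0.29, 0.222]]
0.65 [[574.0, 150.0], [608.0, 68.0], [680.0, 231.0], [635.0, 265.0]]
0.7 [[581.0, 149.0], [615.0, 67.0], [682.0, 233.0], [635.0, 265.0]]
0.75 [[589.0, 148.0], [622.0, 66.0], [685.0, 236.0], [635.0, 265.0]]
0.8 [[596.0, 148.0], [628.0, 65.0], [687.0, 238.0], [635.0, 265.0]]
0.85 [[603.0, 147.0], [636.0, 65.0], [689.0, 240.0], [635.0, 265.0]]
```

View pics/v5.png

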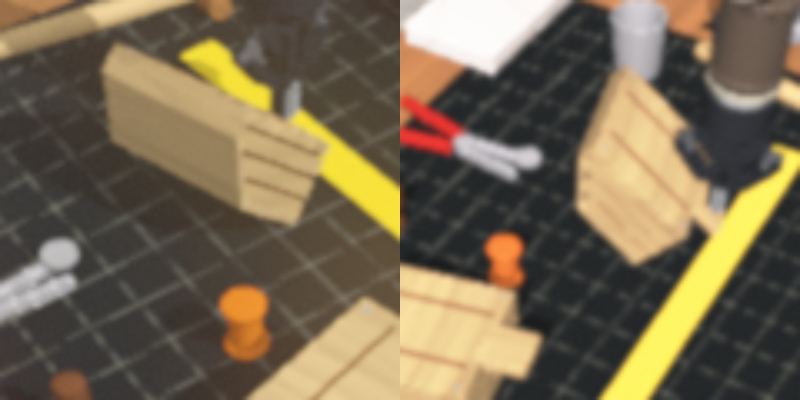

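The slope is bare wood and the tip is about 0.75 rad, with the bottom corner at (633,265) as predicted. I'll press a touch more, hold, then lower.

Call:
apply_moves([
  [[0,-0.0014,0.0022,0,0,0,0],[0,-0.0005,0.0012,0,0,0,0],[0,0,0,0,0,0,0],[0,0,0,0,0,0,0],[0,0,0,0,0,0,0],[0,0,0,0,0,0,0],[0,0,0,0,0,0,0],[0,0,0,0,0,0,0]],
])

```text
time: 14.65
tool_pos: [0.4302, -0.1937, 0.0347]
ee_rot: [0.596, 0.802, 0.036, 0.026]
force: [-5.5, -1.1, 4.3]
finger_gap: -0.0001
grip_force: 3.6
```

```bash
python3 - <<'E'
from h import *
F=(.5055,-.173)
json.dump([arc(F,.29,[.775],0)[0][:3],pose(.29,.09).as_quat().tolist()],open("cmd.json","w"))
W=arc(F,.29,list(np.linspace(.775,0,25)[1:]),0)
for i,w in enumerate(W): w[4]=.09*(1-max(0,i-15)/8)
for k in range(3): plan(W[8*k:8*k+8],cmd=True)
E
```

```text
[[-0.0, 0.0014, -0.0024, 0.0, 0.0, 0.0, 0], [-0.0, 0.0015, -0.0023, 0.0, 0.0, 0.0, 0], [-0.0, 0.0016, -0.0022, 0.0, 0.0, 0.0, 0], [0.0, 0.0017, -0.0023, 0.0, 0.0, 0.0, 0], [-0.0, 0.0017, -0.0021, 0.0, 0.0, 0.0, 0], [0.0, 0.0018, -0.0021, 0.0, 0.0, 0.0, 0], [-0.0, 0.0018, -0.0021, 0.0, 0.0, 0.0, 0], [-0.0, 0.0019, -0.0019, 0.0, 0.0, 0.0, 0]]
max 0.0024 0.0
[[-0.0, 0.002, -0.002, 0.0, 0.0, 0.0, 0], [-0.0, 0.0021, -0.0018, 0.0, 0.0, 0.0, 0], [-0.0, 0.0021, -0.0018, 0.0, 0.0, 0.0, 0], [-0.0, 0.0021, -0.0017, 0.0, 0.0, 0.0, 0], [-0.0, 0.0022, -0.0017, 0.0, 0.0, 0.0, 0], [-0.0, 0.0023, -0.0015, 0.0, 0.0, 0.0, 0], [-0.0, 0.0023, -0.0015, 0.0, 0.0, 0.0, 0], [-0.0, 0.0024, -0.0015, 0.0, 0.0, 0.0, 0]]
max 0.0024 0.0
[[-0.0, 0.0024, -0.0013, 0.6, -0.0, 0.0, 0], [-0.0, 0.0024, -0.0013, 0.7, -0.0, -0.0, 0], [-0.0, 0.0025, -0.0013, 0.6, -0.0, -0.0, 0], [-0.0, 0.0025, -0.0012, 0.7, -0.0, -0.0, 0], [-0.0, 0.0025, -0.0011, 0.6, -0.0, -0.0, 0], [-0.0, 0.0025, -0.0011, 0.7, -0.0, 0.0, 0], [-0.0, 0.0026, -0.001, 0.6, -0.0, -0.0, 0], [-0.0, 0.0025, -0.001, 0.7, -0.0, 0.0, 0]]
max 0.0026 0.7
```

Call:
apply_moves([
  [[0,0,0,0,0,0,0],[0,0,0,0,0,0,0],[0,0,0,0,0,0,0],[0,0,0,0,0,0,0],[0,0.0014,-0.0024,0,0,0,0],[0,0.0015,-0.0023,0,0,0,0],[0,0.0016,-0.0022,0,0,0,0],[0,0.0017,-0.0023,0,0,0,0]],
])

```text
time: 15.65
tool_pos: [0.4356, -0.1921, 0.0446]
ee_rot: [0.596, 0.802, 0.036, 0.026]
force: [-5.2, -1.5, 5.8]
finger_gap: 0.0
grip_force: 4.1
```

Call:
apply_moves([
  [[0,0.0017,-0.0021,0,0,0,0],[0,0.0018,-0.0021,0,0,0,0],[0,0.0018,-0.0021,0,0,0,0],[0,0.0019,-0.0019,0,0,0,0],[0,0.002,-0.002,0,0,0,0],[0,0.0021,-0.0018,0,0,0,0],[0,0.0021,-0.0018,0,0,0,0],[0,0.0021,-0.0017,0,0,0,0]],
])

```text
time: 16.65
tool_pos: [0.4502, -0.1879, 0.0621]
ee_rot: [0.596, 0.802, 0.037, 0.027]
force: [-3.6, 0.1, 8.6]
finger_gap: -0.0001
grip_force: 4.7
```

Call:
apply_moves([
  [[0,0.0022,-0.0017,0,0,0,0],[0,0.0023,-0.0015,0,0,0,0],[0,0.0023,-0.0015,0,0,0,0],[0,0.0024,-0.0015,0,0,0,0],[0,0.0024,-0.0013,0.6,0,0,0],[0,0.0024,-0.0013,0.7,0,0,0],[0,0.0025,-0.0013,0.6,0,0,0],[0,0.0025,-0.0012,0.7,0,0,0]],
])

```text
time: 17.65
tool_pos: [0.4692, -0.1823, 0.0753]
ee_rot: [0.596, 0.803, 0.019, 0.014]
force: [0.6, 2.2, 7.1]
finger_gap: 0.0001
grip_force: 3.1
```

Call:
apply_moves([
  [[0,0.0025,-0.0011,0.6,0,0,0],[0,0.0025,-0.0011,0.7,0,0,0],[0,0.0026,-0.001,0.6,0,0,0],[0,0.0025,-0.001,0.7,0,0,0],[0,0.0005,-0.001,0,0,0,0],[0,0,-0.001,0,0,0,0],[0,0,-0.01,0,0,0,0],[0,0,-0.03,0,0,0,0]],
])

```text
time: 18.65
tool_pos: [0.4755, -0.1794, 0.12]
ee_rot: [0.596, 0.803, -0.001, -0.003]
force: [-0.0, 0.1, 0.6]
finger_gap: 0.0001
grip_force: 0.0
```

```bash
python3 - <<'E'
from h import *
s=manip.observe(); p=s["tool_pos"]; print(p,s["force"])
# via above spool gap to behind left crate; back wall mid = front+.15u
u=np.array([np.cos(.24),np.sin(.24)]); b=np.array([.512,.142])+.15*u; e=b+.045*u; print(b,e)
m=[.60,0,.19,.27,0]; q=[e[0],e[1],.16,.24,0]
plan(lin([*p,.29,0],m,8)); plan(lin(m,q,6,2),cmd=True)
E
```

```text
[ 0.4754592  -0.17937063  0.11995141] [-0.00823065  0.1439417   0.63279165]
[0.6577007  0.17765539] [0.70141091 0.18835201]
[[0.017, 0.0213, -0.0088, -0.2, -0.2, 0.3, 0], [0.0171, 0.0213, -0.0087, -0.0, 0.0, 0.1, 0], [0.0171, 0.0213, -0.0088, -0.0, 0.0, 0.2, 0], [0.0172, 0.0212, -0.0088, -0.0, 0.0, 0.1, 0], [0.0173, 0.0211, -0.0087, -0.0, 0.0, 0.2, 0], [0.0173, 0.0211, -0.0088, -0.0, 0.0, 0.1, 0], [0.0173, 0.0211, -0.0088, -0.0, 0.0, 0.2, 0], [0.0174, 0.021, -0.0087, -0.0, 0.0, 0.1, 0]]
max 0.0213 0.3
[[0.0258, 0.0247, 0.005, -0.0, 0.0, 0.3, 0], [0.0259, 0.0245, 0.005, -0.0, 0.0, 0.3, 0], [0.026, 0.0244, 0.0049, -0.0, 0.0, 0.3, 0], [0.0261, 0.0243, 0.005, -0.0, 0.0, 0.2, 0], [0.0262, 0.0241, 0.005, -0.0, 0.0, 0.3, 0], [0.0263, 0.0241, 0.005, -0.0, 0.0, 0.3, 0], [0.0, -0.0, 0.0, -0.0, 0.0, 0.0, 0], [0.0, -0.0, 0.0, -0.0, 0.0, 0.0, 0]]
max 0.0263 0.3
```

Both crates are down. Now I'll go behind the left, stamped crate with the tool turned a quarter, so that two spread fingertips push the back wall squarely.

```bash
python3 - <<'E'
from h import *
s=manip.observe(); p=s["tool_pos"]
u=np.array([np.cos(.24),np.sin(.24)]); e=np.array([.512,.142])+.195*u; Y=.24+np.pi/2
m=[.60,0,.19,1.05,0]; q=[e[0],e[1],.16,Y,0]
plan(lin([*p,.29,0],m,8),0); plan(lin(m,q,8),75,cmd=True)
E
```

```text
[[0.017, 0.0213, -0.0088, -0.2, -0.2, -5.3, 0], [0.0149, 0.0229, -0.0087, -0.0, -0.0, -5.4, 0], [0.0127, 0.0241, -0.0088, -0.0, -0.0, -5.5, 0], [0.0104, 0.0253, -0.0088, -0.0, -0.0, -5.4, 0], [0.0079, 0.0261, -0.0087, -0.0, -0.0, -5.5, 0], [0.0054, 0.0268, -0.0088, -0.0, -0.0, -5.4, 0], [0.0028, 0.0271, -0.0087, -0.0, -0.0, -5.4, 0], [0.0003, 0.0273, -0.0088, -0.0, -0.0, -5.5, 0]]
max 0.0273 5.5
[[0.0007, 0.0268, 0.0038, -0.0, -0.0, -5.4, 75], [-0.0018, 0.0266, 0.0037, -0.0, -0.0, -5.5, 75], [-0.0044, 0.0264, 0.0038, 0.0, -0.0, -5.4, 75], [-0.0068, 0.0259, 0.0037, 0.0, -0.0, -5.5, 75], [-0.0093, 0.0251, 0.0038, 0.0, -0.0, -5.4, 75], [-0.0115, 0.0241, 0.0037, 0.0, -0.0, -5.5, 75], [-0.0139, 0.0228, 0.0038, 0.0, -0.0, -5.4, 75], [-0.0159, 0.0215, 0.0037, 0.0, -0.0, -5.5, 75]]
max 0.0268 5.5
```

Call:
apply_moves([
  [[0.017,0.0213,-0.0088,-0.2,-0.2,-5.3,0],[0.0149,0.0229,-0.0087,0,0,-5.4,0],[0.0127,0.0241,-0.0088,0,0,-5.5,0],[0.0104,0.0253,-0.0088,0,0,-5.4,0],[0.0079,0.0261,-0.0087,0,0,-5.5,0],[0.0054,0.0268,-0.0088,0,0,-5.4,0],[0.0028,0.0271,-0.0087,0,0,-5.4,0],[0.0003,0.0273,-0.0088,0,0,-5.5,0]],
])

```text
time: 19.65
tool_pos: [0.6018, 0.0028, 0.1908]
ee_rot: [0.253, 0.967, 0.0, 0.001]
force: [-0.0, -0.0, 0.3]
finger_gap: -0.0001
grip_force: 0.0
```

Call:
apply_moves([
  [[0.0007,0.0268,0.0038,0,0,-5.4,75],[-0.0018,0.0266,0.0037,0,0,-5.5,75],[-0.0044,0.0264,0.0038,0,0,-5.4,75],[-0.0068,0.0259,0.0037,0,0,-5.5,75],[-0.0093,0.0251,0.0038,0,0,-5.4,75],[-0.0115,0.0241,0.0037,0,0,-5.5,75],[-0.0139,0.0228,0.0038,0,0,-5.4,75],[-0.0159,0.0215,0.0037,0,0,-5.5,75]],
])

```text
time: 20.65
tool_pos: [0.7026, 0.1913, 0.1604]
ee_rot: [-0.124, 0.992, -0.0, 0.001]
force: [0.6, -0.1, 0.4]
finger_gap: 0.0641
grip_force: 0.0
```

```bash
python3 - <<'E'
from h import *
st=manip.observe(); w=cam("wrist",st); im=save("wrist","w6.png"); print(st["tool_pos"],st["joint_positions"].round(2),st["finger_gap"])
f=np.array([.512,.142,.08]);u=np.array([np.cos(.24),np.sin(.24),0]);v=np.array([-u[1],u[0],0])
for o in((0,.075),(0,-.075),(.15,.075),(.15,-.075),(-.045,.025),(-.045,-.025)): 
    q=proj(w,f+u*o[0]+v*o[1]); print(o,q.round()); cv2.circle(im,tuple(int(i) for i in q),2,(0,0,255),-1)
cv2.imwrite("pics/v6.png",im[:,:,::-1])
E
```

```text
[0.70256072 0.19130854 0.16035692] [-0.1   0.68 -0.39  1.37  0.27  1.15  1.3 ] 0.06406500017191508
(0, 0.075) [364. -84.]
(0, -0.075) [137. -86.]
(0.15, 0.075) [341. 145.]
(0.15, -0.075) [158. 143.]
(-0.045, 0.025) [ 292. -177.]
(-0.045, -0.025) [ 210. -178.]
```

View pics/v6.png

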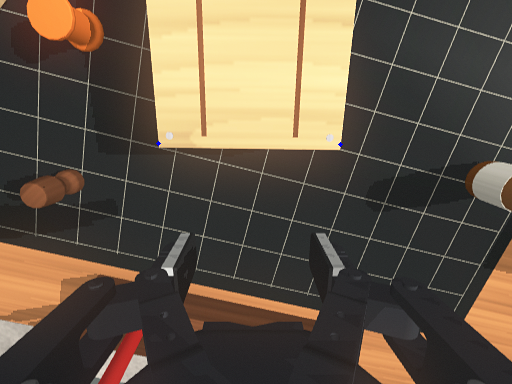

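The predicted back corners (158,143) and (341,145) sit on the crate's back edge, so it has not moved. The spread fingers are centred behind it. Next I'll descend and push.

```bash
python3 - <<'E'
from h import *
s=manip.observe(); p=s["tool_pos"]; Y=.24+np.pi/2
F=np.array([.512,.142]);u=np.array([np.cos(.24),np.sin(.24)])
L=lambda d:[*(F+(.15+d)*u),.05,Y,0]
sc=cam("scene"); print("rack",[onplane(sc,q,.08).round(3).tolist() for q in((122,265),(150,325),(180,365))])
plan(lin([*p,Y,0],L(.045),8),75)
plan([L(d) for d in np.linspace(.045,.005,9)[1:]],75,cmd=True)
E
```

```text
rack [[0.901, 0.021, 0.08], [0.921, 0.203, 0.08], [0.914, 0.318, 0.08]]
[[0.0004, -0.0009, 0.0137, 0.1, 0.2, 0.9, 75], [0.0004, -0.0008, 0.0137, 0.0, -0.0, 0.0, 75], [0.0003, -0.0008, 0.0137, 0.0, -0.0, 0.0, 75], [0.0004, -0.0009, 0.0137, 0.0, -0.0, 0.0, 75], [0.0004, -0.0008, 0.0137, 0.0, -0.0, 0.0, 75], [0.0003, -0.0008, 0.0137, 0.0, -0.0, 0.0, 75], [0.0004, -0.0009, 0.0137, 0.0, -0.0, 0.0, 75], [0.0003, -0.0008, 0.0137, 0.0, -0.0, 0.0, 75]]
max 0.0137 0.9
[[0.005, 0.0, -0.0, 0.0, -0.0, 0.0, 75], [0.005, 0.0, -0.0, 0.0, -0.0, 0.0, 75], [0.005, 0.0, -0.0, 0.0, -0.0, 0.0, 75], [0.005, 0.0, -0.0, 0.0, -0.0, 0.0, 75], [0.005, 0.0, -0.0, 0.0, -0.0, 0.0, 75], [0.005, 0.0, -0.0, 0.0, -0.0, 0.0, 75], [0.005, 0.0, -0.0, 0.0, -0.0, 0.0, 75], [0.005, 0.0, -0.0, 0.0, -0.0, 0.0, 75]]
max 0.005 0.0
```

Call:
apply_moves([
  [[0.0004,-0.0009,0.0137,0.1,0.2,0.9,75],[0.0004,-0.0008,0.0137,0,0,0,75],[0.0003,-0.0008,0.0137,0,0,0,75],[0.0004,-0.0009,0.0137,0,0,0,75],[0.0004,-0.0008,0.0137,0,0,0,75],[0.0003,-0.0008,0.0137,0,0,0,75],[0.0004,-0.0009,0.0137,0,0,0,75],[0.0003,-0.0008,0.0137,0,0,0,75]],
])

```text
time: 21.7
tool_pos: [0.7018, 0.1808, 0.0508]
ee_rot: [-0.112, 0.994, -0.002, 0.0]
force: [-0.5, 0.5, 0.3]
finger_gap: 0.0643
grip_force: 0.0
```

Call:
apply_moves([
  [[0.005,0,0,0,0,0,75],[0.005,0,0,0,0,0,75],[0.005,0,0,0,0,0,75],[0.005,0,0,0,0,0,75],[0.005,0,0,0,0,0,75],[0.005,0,0,0,0,0,75],[0.005,0,0,0,0,0,75],[0.005,0,0,0,0,0,75]],
])

```text
time: 22.7
tool_pos: [0.6629, 0.1719, 0.0519]
ee_rot: [-0.112, 0.994, -0.002, 0.001]
force: [2.1, 0.7, 0.6]
finger_gap: 0.0643
grip_force: 1.0
```

Call:
apply_moves([
  [[0.005,0,0,0,0,0,75],[0.005,0,0,0,0,0,75],[0.005,0,0,0,0,0,75],[0.005,0,0,0,0,0,75],[0.005,0,0,0,0,0,75],[0.005,0,0,0,0,0,75],[0.005,0,0,0,0,0,75],[0.005,0,0,0,0,0,75]],
])

```text
time: 23.7
tool_pos: [0.6237, 0.163, 0.0518]
ee_rot: [-0.112, 0.994, -0.002, 0.001]
force: [3.0, 1.2, 3.2]
finger_gap: 0.0641
grip_force: 1.7
```

```bash
python3 - <<'E'
from h import *
a=save("side","s7.png"); b=save("scene","c7.png")
s=manip.observe(); print(s["tool_pos"],s["force"],s["joint_positions"].round(2))
cv2.imwrite("pics/v7.png",np.hstack([cv2.resize(b[160:300,200:340],(400,400)),cv2.resize(a[150:270,170:290],(400,400))])[:,:,::-1])
E
```

```text
[0.62297843 0.16280921 0.05160204] [0.79010707 0.63149015 0.24633658] [-0.08  0.66 -0.37  1.68  0.31  0.85  1.22]
```

View pics/v7.png

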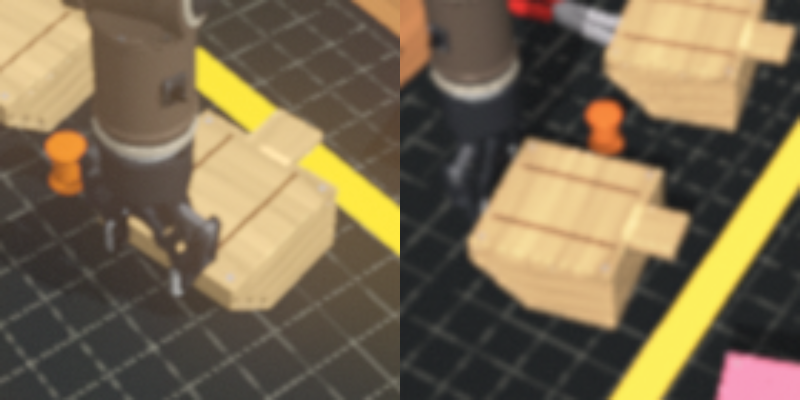

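The crate is sliding flat and squarely. In the side crop its lid corners are at (665,168), (608,270), (468,245) and (525,138), and the right crate and the spool are in place. I've reached my viewing limit, so I'll go on by numbers.

```bash
python3 - <<'E'
from h import *
d=cam("side"); D=lambda p:((p[0]-400)/3.333+169.65,p[1]/3.333+149.65)
Q=np.array([onplane(d,D(p),.08)[:2] for p in[(665,168),(608,270),(468,245),(525,138)]])
ax=(Q[2]+Q[3]-Q[0]-Q[1])/2; yaw=np.arctan2(ax[1],ax[0]); c=Q.mean(0); u=np.array([np.cos(yaw),np.sin(yaw)]); f=c-.075*u
print(Q.round(3).tolist(),yaw,"front",f, "from tool", np.array(manip.observe()["tool_pos"])[:2]-f, "tape x",.3985-.048*f[1])
E
```

```text
[[0.483, 0.054], [0.458, 0.199], [0.593, 0.243], [0.632, 0.093]] 0.28749787113033837 front [0.46953814 0.12599332] from tool [0.15344029 0.03681589] tape x 0.3924523206685503
```

Call:
apply_moves([
  [[0.005,0,0,0,0,0,75],[0.005,0,0,0,0,0,75],[0.005,0,0,0,0,0,75],[0.005,0,0,0,0,0,75],[0.005,0,0,0,0,0,75],[0.005,0,0,0,0,0,75],[0.005,0,0,0,0,0,75],[0.005,0,0,0,0,0,75]],
])

```text
time: 24.8
tool_pos: [0.5843, 0.1539, 0.0515]
ee_rot: [-0.112, 0.994, -0.002, 0.0]
force: [1.5, -0.0, 0.1]
finger_gap: 0.0644
grip_force: 0.9
```

Call:
apply_moves([
  [[0.005,0,0,0,0,0,75],[0.005,0,0,0,0,0,75],[0.005,0,0,0,0,0,75],[0.005,0,0,0,0,0,75],[0.005,0,0,0,0,0,75],[0.005,0,0,0,0,0,75],[0.004,0,0,0,0,0,75],[0.002,0,0,0,0,0,75]],
])

```text
time: 25.8
tool_pos: [0.5495, 0.1459, 0.0517]
ee_rot: [-0.112, 0.994, -0.002, 0.0]
force: [2.0, -0.1, -0.8]
finger_gap: 0.0644
grip_force: 0.6
```

Call:
apply_moves([
  [[0,0,0,0,0,0,75],[-0.005,0,0,0,0,0,75],[-0.008,0,0,0,0,0,75],[-0.01,0,0,0,0,0,75],[-0.012,0,0,0,0,0,75],[-0.005,0,-0.02,0,0,0,75],[0,0,-0.03,0,0,0,75],[0,0,-0.03,0,0,0,75]],
])

```text
time: 26.8
tool_pos: [0.5891, 0.1555, 0.1323]
ee_rot: [-0.112, 0.994, -0.002, 0.0]
force: [0.6, -0.5, 0.9]
finger_gap: 0.0641
grip_force: 0.0
```

```bash
python3 - <<'E'
from h import *
s=manip.observe(); print(s["tool_pos"])
C=cam("wrist",s); w=save("wrist","w8.png"); save("scene","c8.png"); im=save("side","s8.png"); d=cam("side")
h=cv2.cvtColor(im,cv2.COLOR_RGB2HSV)
m=cv2.inRange(h,(12,40,120),(25,170,255)); n,l,S,ce=cv2.connectedComponentsWithStats(m)
for i in range(1,n):
    if S[i,4]>500: print(S[i],ce[i].round())
g=proj(d,[.465,.125,.08]); i=l[int(g[1]),int(g[0])]; c=max(cv2.findContours((l==i).astype(np.uint8),0,1)[0],key=cv2.contourArea)
print("hull",cv2.approxPolyDP(cv2.convexHull(c),2.5,True)[:,0].tolist())
c=cv2.approxPolyDP(c,2.5,True)[:,0]
for p in c: print(p,onplane(d,p,.08)[:2].round(3))
# wrist: back edge of lid
h=cv2.cvtColor(w,cv2.COLOR_RGB2HSV); m=cv2.inRange(h,(12,40,120),(25,170,255))[:260]
c=max(cv2.findContours(m,0,1)[0],key=cv2.contourArea); 
for p in cv2.approxPolyDP(c,4,True)[:,0]: print("w",p,onplane(C,p,.08)[:2].round(3))
E
```

```text
[0.58914702 0.15545176 0.13228384]
[322   0  51  41 501] [346.  22.]
[ 198   10  128   86 2048] [263.  57.]
[    0    48   512   336 49036] [307. 271.]
[ 231  142   58   47 1844] [257. 164.]
[ 212  153  110  145 2925] [247. 224.]
[359 266  63  27 881] [392. 280.]
hull [[320, 155], [316, 166], [230, 297], [218, 292], [212, 226], [227, 196], [312, 153]]
[320 155] [ 0.377 -0.291]
[312 153] [ 0.408 -0.286]
[270 214] [0.389 0.073]
[268 205] [0.416 0.04 ]
[227 196] [0.559 0.077]
[213 223] [0.529 0.204]
[212 232] [0.51  0.237]
[228 247] [0.432 0.26 ]
[243 253] [0.38  0.256]
[218 292] [0.367 0.409]
[230 297] [0.329 0.405]
[263 247] [0.339 0.204]
[256 251] [0.35  0.228]
[264 232] [0.367 0.15 ]
[271 233] [0.346 0.142]
[265 243] [0.342 0.187]
[274 232] [0.34  0.133]
w [143   0] [0.468 0.058]
w [158 142] [0.554 0.078]
w [206 146] [0.549 0.112]
w [365 141] [0.52  0.222]
w [382   0] [0.435 0.203]
w [325   0] [0.443 0.169]
w [316 128] [0.519 0.186]
w [311 127] [0.519 0.182]
w [318   0] [0.444 0.164]
w [206   0] [0.46  0.096]
w [207  28] [0.475 0.1  ]
w [204  17] [0.469 0.097]
w [202  22] [0.472 0.096]
w [208  37] [0.48  0.101]
w [207  50] [0.487 0.102]
w [203  39] [0.481 0.098]
w [204  62] [0.495 0.101]
w [210  55] [0.49  0.104]
w [209 123] [0.532 0.111]
w [199   0] [0.461 0.092]
```

The wrist view puts the crate's front edge middle at about (0.391, 0.115) and the side view at (0.399, 0.113). The tape's centre line there is at x = 0.393 ± 0.020, so it is on the tape. The right crate's side-view outline matches its start to within a pixel, and the gripper is clear.

```bash
python3 -c "
from h import *
print(hand_in())"
```

```text
the job is handed in; nothing more can be done
None
```

The job is handed in, and no verdict came back: I tipped the left crate, then the right, found the stamp on the left one, and pushed it so the middle of its front edge measures within about 6 mm of the tape's centre line; the right crate stayed in place, but I viewed 11 pictures, one over the limit of 10.

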